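Open the cobbler's locked die case

TASK

Open the steel die case on the cobbler's bench: slide its safety bolt by the thumb-piece all the way home against the stop post, pushing firmly but without ramming the post, then swing the latch bar right up so that it stands upright by itself with the lid still shut, and then raise the lid by its handle until it stands at least half open by itself, with the bar still up. Leave the other things on the bench where they are and let go of everything at the end.

Things in the scene. Friction and masses are not known exactly. Their poses are not given: they have to be found in the camera images.
- case: Grey steel case fixed to the bench: box x -85..85, y -105..105, 75 mm high (mm, case frame), with a latch rail along its front, x -135..-85, y -155..130, 72 high. Origin: centre of the box's underside; x points from the rail (robot side) to the lid hinge, y left along the rail, z up. All offsets given are in this frame.
- thumb_top (a point): Centre of the top of the thumb-piece, a steel block 26 (x) x 12 (y) x 32 mm high on the sliding safety bolt; top at z 157.5, x -110. Push its -y face towards +y (free room there above the bolt). It is clamped anywhere within 12 mm either way along the bolt, differently each time, so where it stands does not tell the travel left: feel for the stop.
- bolt_middle (a point): Fixed point on the rail (x -110, y 60, z 125.5) at the height of the bolt's top. The bolt is a flat steel bar, 26 x 91 x 8 mm, sliding along y. Locked, its -y end lies over the latch bar's free end so the bar cannot lift. It resists with about 5 N, stays where left, and meets the stop post after 16 to 44 mm. The bar is free only in the last 2 mm before the post.
- stop_post: Upright steel post, 34 x 14 x 30 mm, fixed at the +y end of the bolt's bed. Origin: centre of its underside, x -110, y 120, z 116.5; the face that stops the bolt is at y 113. Rigid, but it must not be pressed with more than 20 N.
- bar_grip (a point): Grip point on the latch bar's centre line, 120 mm from its pivot, 30 mm from its free end. Square steel bar 12 x 12 mm, lying along +y at x -110, z 110. Beside it fingertips have room down to z 88. With the bolt home it swings up about its pivot, free end up and over to -y: about 3 N at the grip; it stays at any angle.
- bar_lug (a point): End of the bar's side lug (12 mm thick, 62 to 84 mm from the pivot) that reaches from the bar to x -72, over the lid's front edge, and holds the lid shut while the bar lies down.
- bar_pivot (a point): Pivot of the latch bar, at x -110, y -130, z 110; its axis is parallel to the case's x axis.
- latch_bar (a joint): Angle of the latch bar in rad: 0 lying shut, 1.57 upright, 1.9 at its limit (leaning to -y).
- lid_grip (a point): Centre of the lid's handle: a round steel bar along y, 100 mm long, about 12 mm thick, on two end posts, 35 mm above the lid's top. With the lid shut it is at x -45, y 0, z 122.5.
- lid_hinge (a point): Middle of the lid's hinge line, x 85, y 0, z 75.5, parallel to the case's y axis. The lid is 170 x 200 x 12 mm, its top at z 87.5 when shut.
- lid (a joint): Angle of the lid in rad: 0 shut, grows as its front edge rises, 1.9 at its limit. Lifting takes about 8 N at the handle; the stiff hinge keeps it at any angle.
- shoe: Bystander: black shoe, about 265 x 80 x 86 mm. Origin under its centre.
- shoe_last: Bystander: wooden shoe last, about 245 x 74 x 75 mm. Origin under its centre.
- polish_tin: Bystander: flat round steel tin, 72 mm across, 26 mm high. Origin under its centre.
- glue_can: Bystander: round can, 72 mm across, 100 mm high. Origin under its centre.
- hammer: Bystander: hammer lying on the bench in front of the case. Origin under its middle.
- brush: Bystander: brush lying on the bench. Origin under its middle.
- wax_puck: Bystander: brown round puck, 50 mm across, 22 mm high. Origin under its centre.

How it is judged:
By the outcome, as a careful person would: the job done as asked, in the order asked, and still so for the second after the job is handed in, with the robot touching nothing.
It also fails if it takes over 67 s, if anything falls off the work surface, if the arm or the gripper's body presses on something with over 40 N, if the wrist force passes 120 N, or if a joint passes its speed limit or range.

ROBOT

A 6-joint arm with a two-finger parallel gripper is mounted at the origin on the work surface. World frame = base frame: x ahead of the robot, y to its left, z up, the work surface at z = 0. Lengths are in m, angles in degrees, forces in N, time in s.
With the tool pointing down it reaches from about 0.35 to 0.925 m from the base axis. Payload 6.4 kg.
Tool frame: the origin (TCP) lies midway between the tips of the shut fingers; the grasp point (between the pads) lies env.hold_point_z behind it (env.hold_point_z is the distance from the TCP to the grasp point, in m); z points along the fingers, y is the line along which they close (so a half turn about z gives the same grasp; the last joint's range is limited). The gripper opens to 85 mm and grips with 20 to 120 N. Pads are 22 mm wide; open, the fingers measure 114 mm over their backs; the gripper's body (76 mm by 85 mm) begins 54 mm behind the grasp point. The pads swing forward as they close: fully open they stand 13 mm farther back than shut.
Start: joints at [-85.205, 14.043, 89.255, -0, 76.702, -9.975], TCP at [0.166, -0.629, 0.231] pointing down, gripper open.
Joint ranges: [-179.41, 179.41], [-58.25, 129.5], [7.25, 145.43], [-54.29, 234.29], [11.92, 165.04], [-157.13, 157.13]. Speed limits (degrees/s): [147.25, 147.25, 180, 180, 180, 180].

INTERFACE

Orientations are given as a 3x3 rotation matrix whose columns are the frame's x, y, z axes.
In Python, from bench import env gives the robot as it stands.
- The arm moves only by the shell command python3 -m jog 'ROWS'. ROWS is rows parted by semicolons, their numbers by spaces, 1 to 20 of them, each of 5 numbers: dx, dy, dz in m, then a turn about the tool's z in degrees, then the opening from 0.0 (shut) to 1.0 (fully open); each row is the pose to reach, as a shift and turn from the pose commanded when the command began, along the tool's axes at that moment; what a row does not reach only later rows make up. A row lasts 1/10 s, in which the tool goes at most 0.05 m and 8.59 degrees, less where a joint would pass 70% of its speed; a pose out of reach is approached as far as the arm can. The fingers move at their own pace and stop on an object; the grip force is fixed at half the most. Time passes only in rows, so rows that do not move let the fingers close. It prints the time, the measured TCP pose, the force, the opening and the grip force at its end.
- env.state(): the state, without advancing time (a new reading comes with each control period).
- env.get_image(name): name is "scene" or "top" or "wrist"; returns a dict with "frame" (480x640x3 uint8, blue, green, red), "fx", "fy", "cx", "cy" (pixels), "camera_from_world" (4x4, takes a point from world to camera coordinates). Camera axes: x right, y down, z forward; pixel columns grow to the right and rows downward; lengths in m; the calibration is good to about 2 mm. A picture is of the moment at which its call begins. There is no depth.
- env.sign_off(): hands the job in; it is judged then, once.
Trained networks look in the newest picture that a camera, given by its name, has taken for a name from the list of things; names that differ only in an ending like _2 or _b are one class to them, and where a whole thing is asked for, a point or a joint stands for the part that bears it (a point fixed in the world has none). Each returns a list of dicts, best first, with "score" (0 to 1); they miss things now and then, are a little off and sometimes report something else, mostly with a low value. They report only what shows in the picture. A call takes as long as a camera call.
- env.recognise(camera, target): "bbox" ([left, top, right, bottom] as shares, 0 to 1, of the picture: columns of its width, rows of its height, round what is visible of it).
- env.landmark_of(camera, target): "location" ([column, row] as shares, 0 to 1, of the picture: columns of its width, rows of its height: a listed point, or the origin of a listed thing).
The state is a dict: "time_s": time; "qpos": joint angles; "qd": joint speeds; "tau": joint torques, N m; "tool_pos": TCP position; "eef_rot": TCP orientation; "wrist_force": force on the tool from outside, world axes, zero at the start; "torque": the same for the moment, N m; "finger_gap": opening from 0.0 (shut) to 1.0 (fully open); "finger_force": force on a finger pad.
Only numpy, scipy, OpenCV 4.12 (cv2) and the standard library are available. Lean on these libraries where they do the work, as an engineer would, in place of code of your own. Each camera call takes 0.05 s, during which the arm holds its last target. There are 200 camera calls.

## Working session

There is one attempt and no reset: what is moved stays moved. The work goes in short steps, Python scripts to look and compute and a shell command to move; the robot and the scene stay as the last step left them, time stands still between calls to the robot, and variables do not carry over. Pictures are saved under pics/ and viewed, at most 10 in all, crops included, and the job is handed in when it is done.

```bash
mkdir -p pics; ls; cat > h.py <<'E'
import numpy as np, cv2
from bench import env
def pix(cam,name):
    r=env.landmark_of(cam,name)
    return (np.array(r[0]["location"])*[640,480],r[0]["score"]) if r else (None,0)
def proj(im,P):
    M=im["camera_from_world"]; p=M[:3,:3]@P+M[:3,3]
    return np.array([im["fx"]*p[0]/p[2]+im["cx"],im["fy"]*p[1]/p[2]+im["cy"]])
E
python3 - <<'E'
from h import *
s=env.state(); print(s["tool_pos"],s["eef_rot"],env.hold_point_z,s["wrist_force"])
out={}
for c in("scene","top"):
    im=env.get_image(c); cv2.imwrite(f"pics/{c}0.png",im["frame"])
    for n in("case","thumb_top","bolt_middle","stop_post","bar_grip","bar_lug","bar_pivot","lid_grip","lid_hinge"):
        u,sc=pix(c,n); print(c,n,u,round(sc,2)); out[c+n]=u
    np.savez(f"{c}.npz",**{k:im[k] for k in("fx","fy","cx","cy","camera_from_world")})
import pickle; pickle.dump(out,open("lm.pkl","wb"))
E
```

```text
pics
[ 0.16565875 -0.62796342  0.23015678] [[ 9.66955537e-01  2.54945021e-01 -1.58246724e-04]
 [ 2.54944847e-01 -9.66953681e-01  1.92448473e-03]
 [ 3.37620547e-04 -1.90123535e-03 -9.99998136e-01]] 0.0187 [-0.5967109   0.23074139  0.90671084]
scene case [357.888 297.408] 0.59
scene thumb_top [372.928 214.32 ] 0.46
scene bolt_middle [380.672 223.584] 0.91
scene stop_post [407.616 223.68 ] 0.62
scene bar_grip [344.192 230.592] 0.95
scene bar_lug [329.216 244.992] 0.59
scene bar_pivot [292.288 236.4  ] 0.59
scene lid_grip [357.632 252.816] 0.81
scene lid_hinge [371.008 314.784] 0.58
top case [294.272 194.304] 0.58
top thumb_top [257.024 223.296] 0.38
top bolt_middle [258.112 222.72 ] 0.84
top stop_post [292.608 191.904] 0.58
top bar_grip [288.704 232.32 ] 0.86
top bar_lug [305.024 218.208] 0.58
top bar_pivot [334.72  240.288] 0.8
top lid_grip [287.808 199.008] 0.7
top lid_hinge [300.416 154.992] 0.64
```

```bash
cat > fit.py <<'E'
from h import *
import pickle
from scipy.optimize import least_squares
lm=pickle.load(open("lm.pkl","rb"))
C={"case":(0,0,0),"bolt_middle":(-110,60,125.5),"stop_post":(-110,120,116.5),"bar_grip":(-110,-10,110),"bar_lug":(-72,-57,110),"bar_pivot":(-110,-130,110),"lid_grip":(-45,0,122.5),"lid_hinge":(85,0,75.5)}
ims={c:np.load(c+".npz") for c in("scene","top")}
def W(p,P): 
    c,s=np.cos(p[2]),np.sin(p[2]); return np.array([c*P[0]-s*P[1]+p[0],s*P[0]+c*P[1]+p[1],P[2]])
def res(p): return np.concatenate([proj(ims[c],W(p,np.array(P)/1000))-lm[c+n] for c in ims for n,P in C.items() if lm[c+n] is not None])
best=min((least_squares(res,[.5,0,a],loss="soft_l1",f_scale=2) for a in np.arange(-3,3.1,1)),key=lambda r:r.cost)
p=best.x; print(p[:2],np.degrees(p[2]),best.cost); print(res(p).reshape(-1,2).round(1).tolist()); np.save("pose.npy",p)
E
python3 fit.py
```

```text
[0.65146002 0.08843503] -11.672395287605031 214.7669546030321
[[-0.3, 2.2], [-1.8, 1.8], [-3.0, 1.9], [3.6, 2.2], [0.1, 2.8], [2.7, 1.4], [-0.4, -1.4], [-4.5, -0.3], [-0.2, -1.0], [-2.1, 1.2], [-60.9, 27.2], [-2.9, -1.5], [3.6, 1.0], [0.9, 1.0], [-0.6, 3.4], [-0.7, -0.5]]
```

View pics/scene0.png

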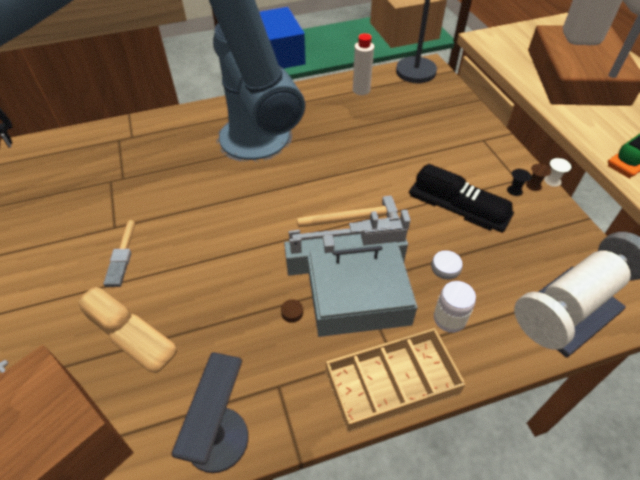

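View pics/top0.png

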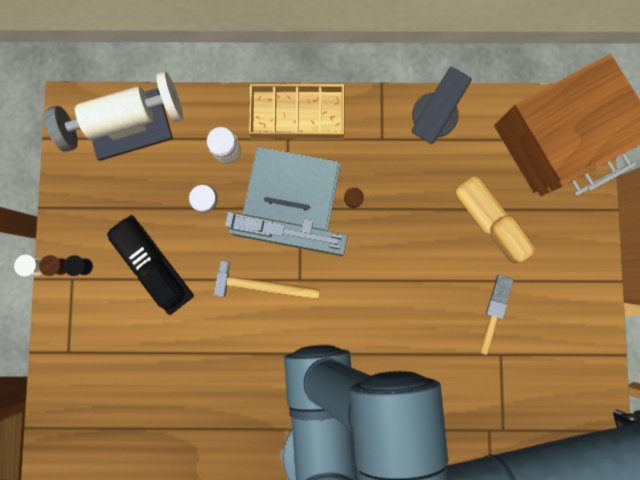

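```bash
R='0.563 -0.636 -0.07 -63.5 0'; python3 -m jog '0.1 -0.11 -0.07 -10 0;0.563 -0.636 -0.07 -63.5 0;0.563 -0.636 -0.07 -63.5 0;0.563 -0.636 -0.07 -63.5 0;0.563 -0.636 -0.07 -63.5 0;0.563 -0.636 -0.07 -63.5 0;0.563 -0.636 -0.07 -63.5 0;0.563 -0.636 -0.07 -63.5 0;0.563 -0.636 -0.07 -63.5 0;0.563 -0.636 -0.07 -63.5 0;0.563 -0.636 -0.07 -63.5 0;0.563 -0.636 -0.07 -63.5 0;0.563 -0.636 -0.07 -63.5 0;0.563 -0.636 -0.07 -63.5 0;0.563 -0.636 -0.07 -63.5 0;0.563 -0.636 -0.07 -63.5 0;0.563 -0.636 -0.07 -63.5 0;0.563 -0.636 -0.07 -63.5 0;0.563 -0.636 -0.07 -63.5 0;0.563 -0.636 -0.07 -63.5 0'
```

```text
time_s: 3.0
tool_pos: [0.5476, 0.1292, 0.3011]
eef_rot: [[0.204, 0.979, -0.001], [0.979, -0.204, -0.0], [-0.001, -0.0, -1.0]]
wrist_force: [-0.1, -0.7, -0.0]
finger_gap: 0.001
finger_force: 0.0
```

```bash
python3 - <<'E'
from h import *
import pickle
c="wrist"; im=env.get_image(c); cv2.imwrite("pics/wrist0.png",im["frame"])
out=pickle.load(open("lm.pkl","rb"))
for n in("case","thumb_top","bolt_middle","stop_post","bar_grip","bar_lug","bar_pivot","lid_grip","lid_hinge"):
    u,sc=pix(c,n); print(c,n,u,round(sc,2)); out[c+n]=u
np.savez(f"{c}.npz",**{k:im[k] for k in("fx","fy","cx","cy","camera_from_world")})
pickle.dump(out,open("lm.pkl","wb"))
E
sed -i 's/("scene","top")}/("scene","top","wrist")}/' fit.py; python3 fit.py
```

```text
wrist case [397.824 218.688] 0.66
wrist thumb_top [313.6   195.792] 0.77
wrist bolt_middle [314.176 179.616] 0.86
wrist stop_post [312.832 111.696] 0.79
wrist bar_grip [315.904 250.08 ] 0.73
wrist bar_lug [351.424 292.8  ] 0.77
wrist bar_pivot None 0
wrist lid_grip [379.712 240.816] 0.57
wrist lid_hinge [495.808 225.792] 0.77
[0.64944055 0.08806922] -10.707374672645624 235.33598687740746
[[-0.8, 1.6], [-3.2, 1.0], [-4.5, 0.7], [2.3, 1.8], [-0.8, 2.6], [1.5, 1.6], [-1.3, -2.1], [-4.4, -1.1], [-0.1, -0.2], [-1.2, 2.6], [-60.2, 29.1], [-2.0, -0.6], [4.4, 1.6], [2.0, 1.1], [-0.1, 4.3], [-1.1, 0.2], [2.8, -2.5], [-0.6, -0.1], [-0.6, -2.2], [-0.7, -0.8], [1.6, -0.4], [3.5, 0.9], [-0.1, 2.3]]
```

View pics/wrist0.png

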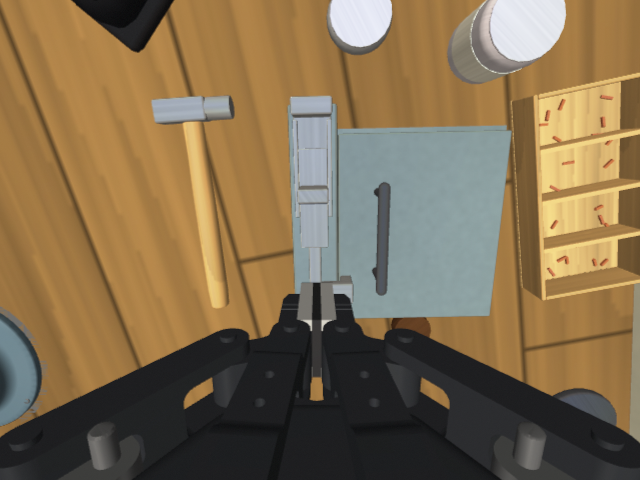

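```bash
python3 - <<'E'
import cv2
f=cv2.imread("pics/wrist0.png"); c=cv2.resize(f[85:255,275:405],None,fx=4.5,fy=4.5,interpolation=cv2.INTER_CUBIC)
c2=c[:600]
cv2.imwrite("pics/crop0.png",cv2.resize(f[90:290,280:520],None,fx=3,fy=3,interpolation=cv2.INTER_CUBIC))
E
```

```text
(no output)
```

View pics/crop0.png

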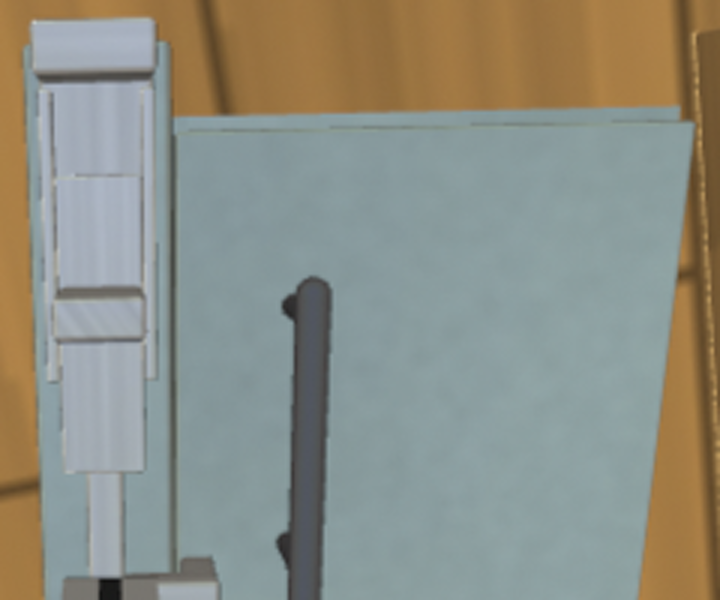

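```bash
cat > fit2.py <<'E'
from h import *
from scipy.optimize import least_squares
im=np.load("wrist.npz"); k=lambda x,y:(x/3+280,y/3+90)
D=[((-85,100,87.5),k(175,131)),((85,100,87.5),k(693,123)),((85,-100,87.5),(491,316)),((-127,113,146.5),k(33,70)),((-93,113,146.5),k(154,70)),((-127,127,146.5),k(32,22)),((-93,127,146.5),k(155,18))]
def W(p,P): 
    P=np.array(P)/1000; c,s=np.cos(p[2]),np.sin(p[2]); return np.array([c*P[0]-s*P[1]+p[0],s*P[0]+c*P[1]+p[1],P[2]])
r=least_squares(lambda p:np.concatenate([proj(im,W(p,a))-b for a,b in D]),[.65,.088,-.2])
p=r.x; print(p[:2],np.degrees(p[2])); print(r.fun.reshape(-1,2).round(1).tolist()); np.save("pose.npy",p)
def yof(pt,z,x=-110): return least_squares(lambda v:(proj(im,W(p,(v[0],v[1],z)))-pt),[x,50]).x.round(1)
print("bolt -y",yof(k(104,471),125.5),"bolt +y",yof(k(98,176),125.5),"thumb -y top",yof(k(99,334),157.5),"thumb +y top",yof(k(99,297),157.5))
print("lidgrip px",proj(im,W(p,(-45,0,122.5))),"R",im["camera_from_world"].round(3).tolist())
s=env.state(); R=s["eef_rot"];T=s["tool_pos"]
for n,P in {"bargrip":(-110,-10,112),"lidgrip":(-45,0,122.5)}.items(): print(n,W(p,P),(R.T@(W(p,P)-T)).round(4))
print("yaw tool",np.degrees(np.arctan2(R[1,1],R[0,1])))
E
python3 fit2.py
```

```text
[0.64895544 0.08856017] -10.657764257073119
[[-0.3, -0.0], [2.2, -1.1], [-0.8, 1.0], [-1.1, 1.7], [1.0, 0.7], [-1.5, -1.1], [0.5, -0.7]]
bolt -y [-109.7   -3.5] bolt +y [-109.6   86.5] thumb -y top [-109.9   44.8] thumb +y top [-109.7   54.9]
lidgrip px [382.62591359 241.34239438] R [[0.979, -0.205, -0.001, -0.509], [-0.197, -0.944, 0.263, 0.178], [-0.055, -0.257, -0.965, 0.508], [0.0, 0.0, 0.0, 1.0]]
bargrip [0.53900358 0.09907632 0.112     ] [-0.0318 -0.0025  0.1894]
lidgrip [0.60473172 0.09688257 0.1225    ] [-0.0206  0.0623  0.1789]
yaw tool -11.755561407825756
```

```bash
python3 -m jog '0.0022 -0.0032 0 -1.1 0;0.0022 -0.0032 0.05 -1.1 0;0.0022 -0.0032 0.1 -1.1 0;0.0022 -0.0032 0.14 -1.1 0;0.0022 -0.0032 0.155 -1.1 0;0.0022 -0.0032 0.165 -1.1 0;0.0022 -0.0032 0.167 -1.1 0;0.0022 -0.0032 0.167 -1.1 0;0.0022 -0.0032 0.167 -1.1 0'; python3 -m jog '0.004 0 0 0 0;0.006 0 0 0 0;0.007 0 0 0 0;0.007 0 0 0 0;0.007 0 0 0 0'; python3 -m jog '0.001 0 0 0 0;0.002 0 0 0 0;0.003 0 0 0 0;0.003 0 0 0 0;0.003 0 0 0 0'
```

```text
time_s: 4.4
tool_pos: [0.5468, 0.1329, 0.1365]
eef_rot: [[0.184, 0.983, 0.004], [0.983, -0.184, 0.0], [0.001, 0.004, -1.0]]
wrist_force: [1.0, -0.3, 1.2]
finger_gap: 0.001
finger_force: 0.0
time_s: 4.9
tool_pos: [0.5465, 0.1397, 0.1343]
eef_rot: [[0.184, 0.983, -0.0], [0.983, -0.184, -0.0], [-0.0, -0.0, -1.0]]
wrist_force: [-0.4, -0.1, -0.4]
finger_gap: -0.003
finger_force: 0.0
time_s: 5.4
tool_pos: [0.547, 0.142, 0.1342]
eef_rot: [[0.184, 0.983, -0.001], [0.983, -0.184, -0.001], [-0.001, -0.0, -1.0]]
wrist_force: [-1.8, -4.7, 1.5]
finger_gap: 0.001
finger_force: 2.5
```

```bash
python3 -m jog '0.002 0 0 0 0;0.004 0 0 0 0;0.006 0 0 0 0;0.008 0 0 0 0;0.01 0 0 0 0;0.012 0 0 0 0;0.014 0 0 0 0;0.016 0 0 0 0;0.018 0 0 0 0;0.018 0 0 0 0;0.018 0 0 0 0'; python3 -m jog '0.0005 0 0 0 0;0.001 0 0 0 0;0.001 0 0 0 0;0.001 0 0 0 0'; python3 - <<'E'
from fit2 import *
print("case y",(np.linalg.inv(np.array([[np.cos(p[2]),-np.sin(p[2])],[np.sin(p[2]),np.cos(p[2])]]))@(T[:2]-p[:2])))
E
```

```text
time_s: 6.5
tool_pos: [0.5504, 0.16, 0.1342]
eef_rot: [[0.184, 0.983, -0.0], [0.983, -0.184, -0.001], [-0.001, -0.0, -1.0]]
wrist_force: [-1.3, -4.9, 1.3]
finger_gap: 0.0
finger_force: 2.4
time_s: 6.9
tool_pos: [0.5505, 0.1611, 0.1342]
eef_rot: [[0.185, 0.983, -0.0], [0.983, -0.185, -0.0], [-0.0, -0.0, -1.0]]
wrist_force: [-0.4, -4.8, 1.0]
finger_gap: -0.001
finger_force: 2.5
[0.64895544 0.08856017] -10.657764257073119
[[-0.3, -0.0], [2.2, -1.1], [-0.8, 1.0], [-1.1, 1.7], [1.0, 0.7], [-1.5, -1.1], [0.5, -0.7]]
bolt -y [-109.7   -3.5] bolt +y [-109.6   86.5] thumb -y top [-109.9   44.8] thumb +y top [-109.7   54.9]
lidgrip px [382.62591359 241.34239438] R [[0.979, -0.205, -0.001, -0.509], [-0.197, -0.944, 0.263, 0.178], [-0.055, -0.257, -0.965, 0.508], [0.0, 0.0, 0.0, 1.0]]
bargrip [0.53900358 0.09907632 0.112     ] [-0.063   0.0001  0.0223]
lidgrip [0.60473172 0.09688257 0.1225    ] [-0.0531  0.0651  0.0118]
yaw tool -10.632089154306437
case y [-0.11013225  0.05303983]
```

```bash
for i in 1; do python3 -m jog '0.0005 0 0 0 0;0.001 0 0 0 0;0.0015 0 0 0 0;0.002 0 0 0 0;0.002 0 0 0 0;0.002 0 0 0 0'; done | grep -E 'pos|wrist'; python3 -m jog '0.0005 0 0 0 0;0.001 0 0 0 0;0.001 0 0 0 0'| grep -E 'pos|wrist'
```

```text
tool_pos: [0.551, 0.1631, 0.1343]
wrist_force: [-0.2, -4.6, 0.6]
tool_pos: [0.5511, 0.1641, 0.1342]
wrist_force: [-1.3, -4.8, 0.9]
```

```bash
python3 -m jog '0.0005 0 0 0 0;0.001 0 0 0 0;0.001 0 0 0 0'| grep -E 'pos|wrist'
```

```text
tool_pos: [0.5513, 0.1652, 0.1342]
wrist_force: [-1.9, -4.0, -0.4]
```

```bash
python3 - <<'E'
from h import *
f=env.get_image("wrist")["frame"]
cv2.imwrite("pics/crop1.png",cv2.resize(f[60:260,240:440],None,fx=3,fy=3,interpolation=cv2.INTER_CUBIC))
E
```

```text
(no output)
```

View pics/crop1.png

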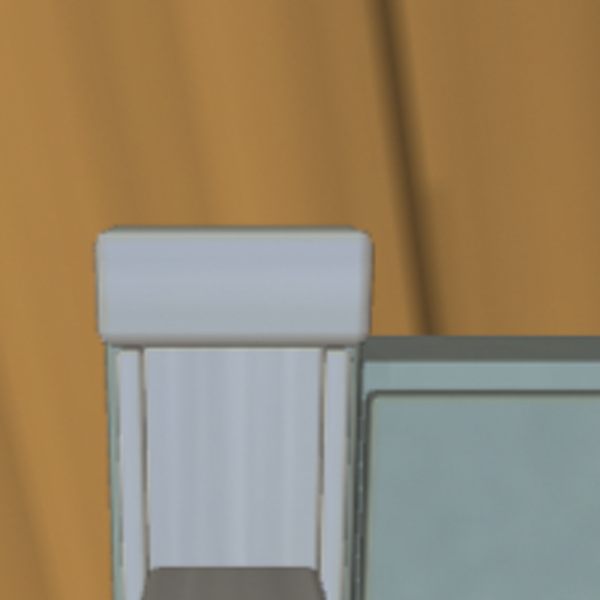

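```bash
python3 -m jog '0.0005 0 0 0 0;0.001 0 0 0 0;0.001 0 0 0 0'| grep -E 'pos|wrist'
```

```text
tool_pos: [0.5515, 0.1662, 0.1342]
wrist_force: [-0.9, -4.0, 1.0]
```

```bash
python3 -m jog '0.0005 0 0 0 0;0.001 0 0 0 0;0.001 0 0 0 0'| grep -E 'pos|wrist'
```

```text
tool_pos: [0.5516, 0.1665, 0.1343]
wrist_force: [-1.7, -6.7, 1.8]
```

```bash
python3 -m jog '0.0005 0 0 0 0;0.0005 0 0 0 0;0.0005 0 0 0 0'| grep -E 'pos|wrist'
```

```text
tool_pos: [0.5516, 0.1666, 0.1342]
wrist_force: [-3.9, -10.5, 2.4]
```

```bash
python3 -m jog '0.0005 0 0 0 0;0.0005 0 0 0 0;0.0005 0 0 0 0'| grep -E 'pos|wrist'
```

```text
tool_pos: [0.5516, 0.1666, 0.1343]
wrist_force: [-3.0, -11.9, 3.2]
```

```bash
python3 -m jog '0.0004 0 0 0 0;0.0004 0 0 0 0;0.0004 0 0 0 0'| grep -E 'pos|wrist'; python3 -m jog '-0.004 0 0 0 0;-0.012 0 0 0 0;-0.03 0 -0.04 0 0.4;-0.06 0 -0.06 0 0.4;-0.071 0 -0.06 0 0.4;-0.071 0 -0.06 0 0.4;-0.071 0 -0.06 0 0.4;-0.071 0 -0.06 0 0.4'
cat > rel.py <<'E'
import sys
from h import *
p=np.load("pose.npy"); s=env.state(); R=s["eef_rot"];T=s["tool_pos"]
c,sn=np.cos(p[2]),np.sin(p[2]); A=np.array([[c,-sn,0],[sn,c,0],[0,0,1]]); o=np.array([p[0],p[1],0])
print("tcp case mm",((A.T@(T-o))*1000).round(1),"yaw",np.degrees(np.arctan2(R[1,1],R[0,1])).round(2),"F case",(A.T@s["wrist_force"]).round(1),"gap",s["finger_gap"],"t",s["time_s"])
if len(sys.argv)>3: print("tool delta",(R.T@(A@(np.array(sys.argv[1:4],float)/1000)+o-T)).round(4))
E
python3 rel.py -110 -10 93
```

```text
tool_pos: [0.5516, 0.1666, 0.1343]
wrist_force: [-4.2, -11.3, 3.4]
time_s: 10.45
tool_pos: [0.5382, 0.0996, 0.1928]
eef_rot: [[0.184, 0.983, -0.002], [0.983, -0.184, 0.001], [0.0, -0.003, -1.0]]
wrist_force: [1.1, 1.2, -0.6]
finger_gap: 0.396
finger_force: 0.0
tcp case mm [-110.9   -9.6  192.8] yaw -10.59 F case [ 0.8  1.4 -0.6] gap 0.39595252631333505 t 10.45
tool delta [-0.0004  0.0012  0.0998]
```

```bash
python3 -m jog '0 0.001 0.04 0 0.4;0 0.001 0.07 0 0.4;0 0.001 0.09 0 0.4;0 0.001 0.099 0 0.4;0 0.001 0.099 0 0.4;0 0.001 0.099 0 0.4'; python3 -m jog '0 0 0 0 0;0 0 0 0 0;0 0 0 0 0;0 0 0 0 0;0 0 0 0 0';python3 rel.py
```

```text
time_s: 11.05
tool_pos: [0.5405, 0.0989, 0.096]
eef_rot: [[0.184, 0.983, 0.001], [0.983, -0.184, 0.0], [0.0, 0.001, -1.0]]
wrist_force: [0.5, -0.2, 0.1]
finger_gap: 0.398
finger_force: 0.0
time_s: 11.55
tool_pos: [0.5396, 0.099, 0.0969]
eef_rot: [[0.184, 0.983, -0.001], [0.983, -0.184, 0.001], [0.0, -0.001, -1.0]]
wrist_force: [-6.2, 0.9, 7.0]
finger_gap: 0.125
finger_force: 58.9
tcp case mm [-109.4  -10.    96.9] yaw -10.62 F case [-6.3 -0.2  7. ] gap 0.12487788026918306 t 11.55
```

```bash
python3 -m jog '-0.0003 0 -0.0063 0 0;-0.001 0 -0.0125 0 0;-0.0019 0 -0.0187 0 0;-0.0032 0 -0.0249 0 0;-0.0049 0 -0.031 0 0;-0.0049 0 -0.031 0 0';python3 rel.py
```

```text
time_s: 12.15
tool_pos: [0.5384, 0.093, 0.1269]
eef_rot: [[0.185, 0.983, -0.002], [0.983, -0.185, -0.001], [-0.002, -0.002, -1.0]]
wrist_force: [-4.2, -4.7, -3.8]
finger_gap: 0.118
finger_force: 59.0
tcp case mm [-109.5  -16.1  126.9] yaw -10.64 F case [-3.3 -5.4 -3.8] gap 0.11810084641136377 t 12.15
```

```bash
python3 -c "
from math import *
f=lambda d:(.120*(cos(radians(d))-1)-.003*sin(radians(d)),-(.120*sin(radians(d))+.003*(cos(radians(d))-1)))
for a,b in((15,55),(55,91.5)):
  for k in range(1,11):
    d=a+(b-a)*k/10; print(round(f(d)[0]-f(a)[0],4),0,round(f(d)[1]-f(a)[1],4),'0 0',end=';')
  print()
"
```

```text
-0.0026 0 -0.0079 0 0;-0.0058 0 -0.0157 0 0;-0.0096 0 -0.0232 0 0;-0.0138 0 -0.0304 0 0;-0.0186 0 -0.0373 0 0;-0.0238 0 -0.0439 0 0;-0.0294 0 -0.0501 0 0;-0.0355 0 -0.0559 0 0;-0.0419 0 -0.0612 0 0;-0.0488 0 -0.0661 0 0;
-0.0065 0 -0.004 0 0;-0.0132 0 -0.0076 0 0;-0.0202 0 -0.0108 0 0;-0.0274 0 -0.0135 0 0;-0.0347 0 -0.0158 0 0;-0.0421 0 -0.0175 0 0;-0.0496 0 -0.0188 0 0;-0.0572 0 -0.0197 0 0;-0.0649 0 -0.02 0 0;-0.0725 0 -0.0199 0 0;
```

```bash
python3 -m jog '-0.0026 0 -0.0079 0 0;-0.0058 0 -0.0157 0 0;-0.0096 0 -0.0232 0 0;-0.0138 0 -0.0304 0 0;-0.0186 0 -0.0373 0 0;-0.0238 0 -0.0439 0 0;-0.0294 0 -0.0501 0 0;-0.0355 0 -0.0559 0 0;-0.0419 0 -0.0612 0 0;-0.0488 0 -0.0661 0 0;-0.0488 0 -0.0661 0 0';python3 rel.py
```

```text
time_s: 13.25
tool_pos: [0.5294, 0.0448, 0.193]
eef_rot: [[0.185, 0.983, -0.002], [0.983, -0.185, -0.001], [-0.001, -0.001, -1.0]]
wrist_force: [-4.3, -4.2, -10.6]
finger_gap: 0.123
finger_force: 59.2
tcp case mm [-109.4  -65.1  193. ] yaw -10.66 F case [ -3.4  -4.9 -10.6] gap 0.12336427772115437 t 13.25
```

```bash
python3 -m jog '-0.0065 0 -0.004 0 0;-0.0132 0 -0.0076 0 0;-0.0202 0 -0.0108 0 0;-0.0274 0 -0.0135 0 0;-0.0347 0 -0.0158 0 0;-0.0421 0 -0.0175 0 0;-0.0496 0 -0.0188 0 0;-0.0572 0 -0.0197 0 0;-0.0649 0 -0.02 0 0;-0.0725 0 -0.0199 0 0;-0.0725 0 -0.0199 0 0;-0.0725 0 -0.0199 0 0';python3 rel.py; python3 - <<'E'
from h import *
f=env.get_image("scene")["frame"]
cv2.imwrite("pics/crop2.png",cv2.resize(f[130:330,230:450],None,fx=3,fy=3,interpolation=cv2.INTER_CUBIC))
E
```

```text
time_s: 14.45
tool_pos: [0.5163, -0.0258, 0.214]
eef_rot: [[0.185, 0.983, -0.001], [0.983, -0.185, 0.0], [0.0, -0.001, -1.0]]
wrist_force: [-8.2, 2.2, -4.4]
finger_gap: 0.098
finger_force: 57.3
tcp case mm [-109.2 -136.9  214. ] yaw -10.64 F case [-8.4  0.6 -4.4] gap 0.09784085590078843 t 14.45
```

View pics/crop2.png

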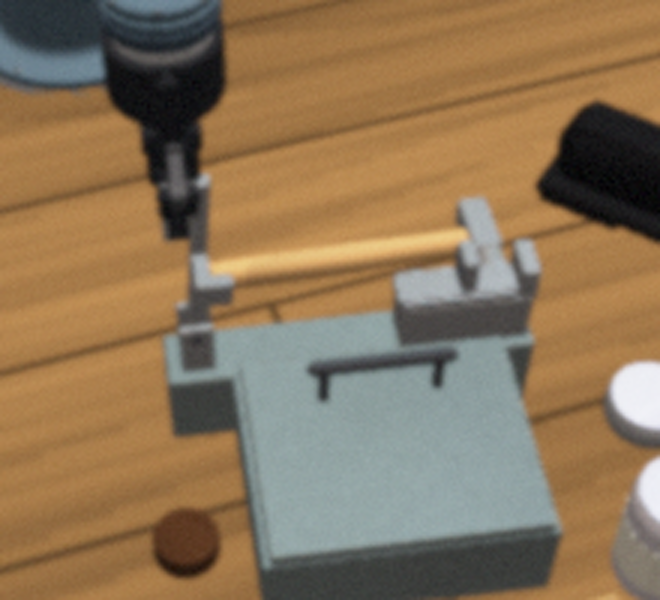

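```bash
cat > bar.py <<'E'
from h import *
p=np.load("pose.npy"); im=env.get_image("scene"); c,s=np.cos(p[2]),np.sin(p[2])
W=lambda P:np.array([c*P[0]-s*P[1]+p[0],s*P[0]+c*P[1]+p[1],P[2]])
for d in(75,80,85,90,95,100):
    a=np.radians(d); print(d,[proj(im,W(np.array([-.110,-.130+r*np.cos(a),.110+r*np.sin(a)]))).round(1).tolist() for r in(.08,.1,.15)])
print([ (k["location"][0]*640,k["location"][1]*480,k["score"]) for n in("bar_grip","bar_lug","bar_pivot") for k in env.landmark_of("scene",n)[:1]])
E
python3 bar.py
```

```text
75 [[301.9, 213.6], [304.1, 207.1], [309.7, 190.1]]
80 [[298.7, 213.5], [300.0, 206.9], [303.4, 189.7]]
85 [[295.5, 213.5], [295.9, 207.0], [297.0, 189.8]]
90 [[292.2, 213.8], [291.7, 207.3], [290.5, 190.2]]
95 [[288.9, 214.2], [287.6, 207.9], [284.1, 191.1]]
100 [[285.7, 214.9], [283.5, 208.7], [277.7, 192.3]]
[(294.976, 197.08800000000002, 0.66), (294.912, 225.696, 0.71), (292.224, 238.896, 0.84)]
```

```bash
python3 -m jog '0 0 0 0 0.4;0 0 0 0 0.4;0 0 0 0 0.4;0 0 0 0 0.4;0 0 -0.04 0 0.4;0 0 -0.08 0 0.4;0.042 0 -0.08 0 0;0.042 0 -0.08 0 0;0.042 0 -0.08 0 0;0.042 0 -0.05 0 0;0.042 0 -0.025 0 0;0.042 0 -0.025 0 0;0.042 0 -0.025 0 0'; python3 rel.py -110 -116 235; python3 bar.py|tail -1
```

```text
time_s: 16.0
tool_pos: [0.5242, 0.0152, 0.2371]
eef_rot: [[0.185, 0.983, -0.001], [0.983, -0.185, 0.0], [-0.0, -0.001, -1.0]]
wrist_force: [0.3, -0.4, 0.7]
finger_gap: -0.001
finger_force: 0.0
tcp case mm [-109.1  -95.2  237.1] yaw -10.68 F case [ 0.3 -0.3  0.7] gap -0.0013513351419943878 t 16.0
tool delta [-0.0208 -0.0009  0.0021]
[(296.192, 199.92, 0.84), (298.816, 227.424, 0.84), (289.408, 236.88, 0.86)]
```

```bash
python3 -m jog '-0.004 0 0 0 0;-0.008 0 0 0 0;-0.01 0 0 0 0;-0.012 0 0 0 0;-0.014 0 0 0 0;-0.016 0 0 0 0;-0.018 0 0 0 0;-0.0205 0 0 0 0;-0.0205 0 0 0 0;-0.0205 0 0 0 0'; python3 rel.py; python3 - <<'E'
from h import *
f=env.get_image("scene")["frame"]
cv2.imwrite("pics/crop3.png",cv2.resize(f[170:270,260:360],None,fx=6,fy=6,interpolation=cv2.INTER_CUBIC))
E
python3 bar.py|tail -1
```

```text
time_s: 17.2
tool_pos: [0.5203, -0.0046, 0.237]
eef_rot: [[0.185, 0.983, -0.001], [0.983, -0.185, -0.0], [-0.001, -0.001, -1.0]]
wrist_force: [-0.9, -0.3, 0.2]
finger_gap: 0.002
finger_force: 0.0
tcp case mm [-109.2 -115.3  237. ] yaw -10.64 F case [-0.8 -0.5  0.2] gap 0.001701889734116335 t 17.2
[(290.368, 199.104, 0.69), (294.72, 227.08800000000002, 0.63), (291.52, 235.392, 0.73)]
```

View pics/crop3.png

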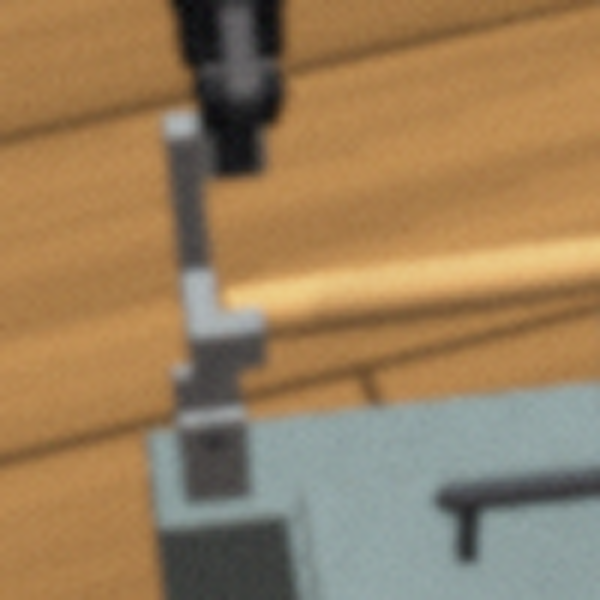

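```bash
python3 -m jog '0.01 0 0 0 0;0.04 0.015 0 0 0.5;0.08 0.04 0 0 0.5;0.115 0.064 0 0 0.5;0.115 0.064 0 0 0.5;0.115 0.064 0.04 0 0.5;0.115 0.064 0.04 0 0.5;0.115 0.064 0.04 0 0.5'>/dev/null; python3 rel.py -45 0 105; python3 - <<'E'
from h import *
im=env.get_image("wrist"); p=np.load("pose.npy"); c,s=np.cos(p[2]),np.sin(p[2])
f=im["frame"]
for y in(-.05,0,.05):
    u=proj(im,np.array([c*-.045-s*y+p[0],s*-.045+c*y+p[1],.1225])); cv2.circle(f,tuple(int(round(v)) for v in u),2,(0,0,255),-1); print(u)
cv2.imwrite("pics/wrist2.png",f)
E
```

```text
tcp case mm [-4.600e+01 -1.000e-01  1.967e+02] yaw -10.64 F case [-0.3  0.5  0.9] gap 0.5010705360777961 t 18.25
tool delta [0.0002 0.0012 0.0917]
[318.78092991 323.17365372]
[318.90238828 253.40123598]
[319.03887766 174.994171  ]
```

View pics/wrist2.png

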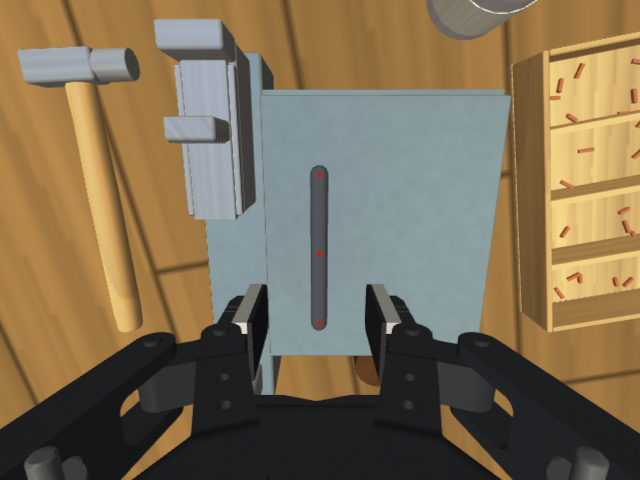

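```bash
python3 -m jog '0 0.001 0.03 0 0.5;0 0.001 0.06 0 0.5;0 0.001 0.08 0 0.5;0 0.001 0.09 0 0.5;0 0.001 0.09 0 0.5;0 0.001 0.09 0 0.5'>/dev/null; python3 -m jog '0 0 0 0 0;0 0 0 0 0;0 0 0 0 0;0 0 0 0 0;0 0 0 0 0'>/dev/null;python3 rel.py
python3 -c "
from math import *
def f(d):
  a=radians(d);c,s=cos(a),sin(a)
  return (-.130*c+.047*s, .130*s+.047*c)
for A,B,n in((0,12,4),(12,42,10),(42,72,10)):
  for k in range(1,n+1):
    d=A+(B-A)*k/n; print('0',round(f(d)[0]-f(A)[0],4),round(f(A)[1]-f(d)[1],4),'0 0',end=';')
  print()
"
```

```text
tcp case mm [-44.6   0.2 108.9] yaw -10.61 F case [-6.  -0.9  8.1] gap 0.10351976044288973 t 19.4
0 0.0026 -0.0067 0 0;0 0.0056 -0.0133 0 0;0 0.009 -0.0198 0 0;0 0.0126 -0.026 0 0;
0 0.004 -0.006 0 0;0 0.0083 -0.0119 0 0;0 0.0129 -0.0175 0 0;0 0.0177 -0.0228 0 0;0 0.0229 -0.0279 0 0;0 0.0283 -0.0327 0 0;0 0.034 -0.0372 0 0;0 0.0398 -0.0414 0 0;0 0.0459 -0.0453 0 0;0 0.0522 -0.0489 0 0;
0 0.0065 -0.0032 0 0;0 0.0131 -0.0061 0 0;0 0.0199 -0.0087 0 0;0 0.0268 -0.0109 0 0;0 0.0338 -0.0127 0 0;0 0.0409 -0.0142 0 0;0 0.048 -0.0153 0 0;0 0.0552 -0.016 0 0;0 0.0625 -0.0163 0 0;0 0.0697 -0.0162 0 0;
```

```bash
python3 -m jog '0 0 0 0 0.3;0 0 0 0 0.3;0 0 0.007 0 0.3;0 0 0.007 0 0.3;0 0 0.007 0 0;0 0 0.007 0 0;0 0 0.007 0 0;0 0 0.007 0 0'>/dev/null;python3 rel.py; python3 -m jog '0 0.0026 -0.0067 0 0;0 0.0056 -0.0133 0 0;0 0.009 -0.0198 0 0;0 0.0126 -0.026 0 0;0 0.0126 -0.026 0 0' >/dev/null; python3 rel.py
```

```text
tcp case mm [-44.6  -0.   99.8] yaw -10.63 F case [-1.9 -0.4 -1.2] gap 0.10602722795328562 t 20.2
tcp case mm [-31.7  -0.  127.3] yaw -10.62 F case [-6.4 -0.8 -3.4] gap 0.10685029393433623 t 20.7
```

```bash
python3 -m jog '0 0.004 -0.006 0 0;0 0.0083 -0.0119 0 0;0 0.0129 -0.0175 0 0;0 0.0177 -0.0228 0 0;0 0.0229 -0.0279 0 0;0 0.0283 -0.0327 0 0;0 0.034 -0.0372 0 0;0 0.0398 -0.0414 0 0;0 0.0459 -0.0453 0 0;0 0.0522 -0.0489 0 0;0 0.0522 -0.0489 0 0' >/dev/null; python3 rel.py
```

```text
tcp case mm [ 20.7   0.  178.3] yaw -10.62 F case [-9.3 -1.2  5. ] gap 0.10490198849538876 t 21.8
```

```bash
python3 -m jog '0 0.0065 -0.0032 0 0;0 0.0131 -0.0061 0 0;0 0.0199 -0.0087 0 0;0 0.0268 -0.0109 0 0;0 0.0338 -0.0127 0 0;0 0.0409 -0.0142 0 0;0 0.048 -0.0153 0 0;0 0.0552 -0.016 0 0;0 0.0625 -0.0163 0 0;0 0.0697 -0.0162 0 0;0 0.0697 -0.0162 0 0' >/dev/null; python3 rel.py;  python3 - <<'E'
from h import *
f=env.get_image("scene")["frame"]
cv2.imwrite("pics/crop4.png",cv2.resize(f[130:350,230:450],None,fx=2.7,fy=2.7,interpolation=cv2.INTER_CUBIC))
E
```

```text
tcp case mm [9.300e+01 1.000e-01 1.973e+02] yaw -10.63 F case [-5.  -1.6  5.7] gap 0.10061248319838136 t 22.9
```

View pics/crop4.png

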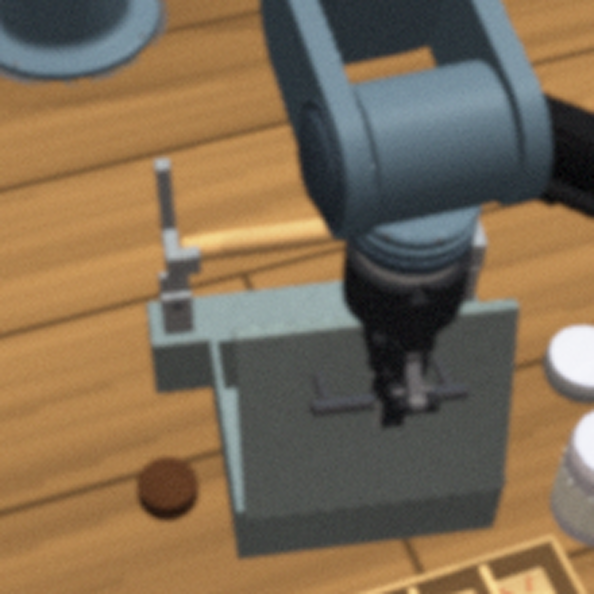

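```bash
python3 -m jog '0 0 0 0 0.28;0 0 0 0 0.28;0 0 0 0 0.28;0 0 0 0 0.28;0 0 -0.02 0 0.28;0 0 -0.05 0 0.28;0 0 -0.09 0 0.28;0 0 -0.14 0 0.28;0 0 -0.14 0 0.28;0 0 -0.14 0 0.28'; python3 rel.py;  python3 - <<'E'
from h import *
f=env.get_image("scene")["frame"]
cv2.imwrite("pics/crop5.png",cv2.resize(f[130:350,230:450],None,fx=2.7,fy=2.7,interpolation=cv2.INTER_CUBIC))
E
```

```text
time_s: 23.95
tool_pos: [0.7384, 0.072, 0.3334]
eef_rot: [[0.184, 0.983, 0.003], [0.983, -0.184, -0.0], [0.0, 0.003, -1.0]]
wrist_force: [-1.0, 0.3, -0.9]
finger_gap: 0.28
finger_force: 0.0
tcp case mm [9.090e+01 2.000e-01 3.334e+02] yaw -10.62 F case [-1.   0.1 -0.9] gap 0.28016805388493443 t 23.95
```

View pics/crop5.png

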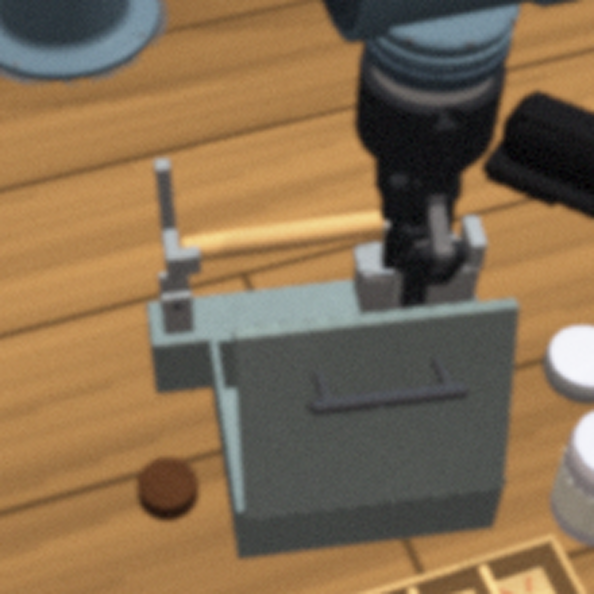

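The lid stands open by itself, the bar is upright, and the gripper is clear with nothing held.

```bash
python3 -c "
from bench import env; print(env.sign_off())"
```

```text
the job is handed in; nothing more can be done
None
```

I handed the job in at about 24 s: the bolt is home (about 12 N at the stop), the latch bar stands upright, and the lid stands open at about 72°. The gripper is clear of everything; the bar slipped in the grip at about 85°, so I finished it with a light push.

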